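# Find the rocking jar lid and press it home

## Robot

A 6-joint arm with a two-finger parallel gripper is mounted at the origin on a cart in front of the work surface, level with it; the furniture and walls round the work are solid. World frame = base frame: x ahead of the robot, y to its left, z up, the work surface at z = 0. Lengths are in m, angles in rad, forces in N, time in s.
With the tool pointing down it reaches from about 0.275 to 0.825 m from the base axis. Payload 4.9 kg.
Tool frame: the origin (TCP) lies on the centre line of the jaws, within the pads' length; the fingertips stand 19 mm ahead of it and the grasp point (between the pads) is the TCP; z points along the fingers, y is the line along which they close (so a half turn about z gives the same grasp; the last joint's range is limited). The gripper opens to 85 mm and grips with 20 to 120 N. Pads are 22 mm wide; open, the fingers measure 114 mm over their backs; the gripper's body (76 mm by 85 mm) begins 54 mm behind the grasp point. The pads swing forward as they close: fully open they stand 13 mm farther back than shut.
Start: joints at [1.159, 0.326, -0.193, 1.052, 0, 1.437], TCP at [0.151, 0.529, 0.25] pointing down, gripper open.
Joint ranges: [-2.65, 2.65], [-0.97, 1.79], [-1.3, 1.35], [-1.93, 2.1], [-1.47, 1.37], [-3.14, 3.14]. Speed limits (rad/s): [2.57, 2.57, 3.14, 3.14, 3.14, 3.14].

## Interface

Orientations are given as a 3x3 rotation matrix whose columns are the frame's x, y, z axes.
In Python, from rig import * gives the robot as it stands.
- The arm moves only by the tool step_arm, never from a script. Its argument "motion" is a list that holds one entry, the list of rows, each a list of 5 numbers: the finger opening in mm, from 0 to 85.4, then the shift along the tool's x, y, z in units of 25 mm (1.0 is 25 mm), then the turn about the tool's z in units of 5 degrees (1.0 is 5 degrees). In form: [[[claw, dx, dy, dz, roll], ...]]. A call has exactly 10 rows; each row shifts and turns the commanded pose from where the row before left it, along the tool's axes as they then stand; what a row does not reach is not made up. A row lasts 1/10 s, in which the tool goes at most 50 mm and 8.59 degrees, less where a joint would pass 70% of its speed; a pose out of reach is approached as far as the arm can. A call is refused whole if a number of a shift passes 1 or a number of a turn 1, either way. A call with a gripper value outside its range is refused whole. The fingers move at their own pace and stop on an object; "grip_force" is the grip in N (left out, the last holds). Time passes only in rows, so rows that do not move let the fingers close, or fill a call up. It gives the time, the measured TCP pose, the force, the opening and the grip force at its end, in the units of the state.
- state(): the state, without advancing time (a new reading comes with each control period).
- capture(name): name is "scene" or "top" or "wrist"; returns the picture (480x640x3 uint8, red, green, blue); there is no depth.
- calibration(name): a dict with "mtx" (3x3 intrinsics, pixels), "world_to_cam" (4x4, takes a point from world to camera coordinates); the wrist camera has in their place "mount" (4x4, takes a point from camera to tool coordinates, whose origin is the TCP and whose axes are the flange's). Camera axes: x right, y down, z forward; pixel columns grow to the right and rows downward; lengths in m; the calibration is good to about 2 mm. A picture is of the moment at which its call begins: read the wrist's pose just before it. calibration takes no time and is no camera call.
- sign_off(): hands the job in; it is judged then, once.
Trained networks look in the newest picture that a camera, given by its name, has taken for a name from the list of things; names that differ only in an ending like _2 or _b are one class to them, and where a whole thing is asked for, a point or a joint stands for the part that bears it (a point fixed in the world has none). Each returns a list of dicts, best first, with "score" (0 to 1); they miss things now and then, are a little off and sometimes report something else, mostly with a low value. They report only what shows in the picture. A call takes as long as a camera call.
- recognise(camera, thing): "rect" ([left, top, width, height] in pixels, round what is visible of it).
The state is a dict: "clock": time; "qpos": joint angles; "qd": joint speeds; "joint_efforts": joint torques, N m; "ee_pos": TCP position; "tool_rot": TCP orientation; "force": force on the tool from outside, world axes, zero at the start; "wrist_torque": the same for the moment, N m; "gripper_width": finger opening in m; "grip_force": force on a finger pad.
Only numpy, scipy, OpenCV 4.12 (cv2) and the standard library are available. Lean on these libraries where they do the work, as an engineer would, in place of code of your own. Each camera call takes 0.05 s, during which the arm holds its last target. There are 200 camera calls.

## Task

One of the four wooden jar lids is not seated: press lightly on the edges of the lids, one after the other, until you find the one that rocks. Then press that lid firmly in the middle until it is fully home and level, and finish with your fingertips still holding it down. Do not hammer the lids, and leave the tin, the cup and the spoon beside the block where they are.

Things in the scene. Friction and masses are not known exactly. Their poses are not given: they have to be found in the camera images.
- caddy: dark wooden block 232 x 232 mm, 45 mm high, fixed; four white jars are sunk in it in a square, 108 mm from centre to centre. Origin: centre of its underside; x and y along its sides
- lid_a: pale round wooden lid, flat, small dark dot in the middle; 89 mm across, 13 mm thick, top 75 to 82 mm above the worktop. Origin: centre of its top face; z up, square to it. All four look alike and level; any may be the loose one. Jars stand at slightly different depths, so height tells nothing. Lids only tip and go down, never come off
- lid_b: pale round wooden lid, flat, small dark dot in the middle; 89 mm across, 13 mm thick, top 75 to 82 mm above the worktop. Origin: centre of its top face; z up, square to it. A seated lid is firm. A loose one tips up to 0.09 rad when pressed 25 mm or more off its middle with 2 to 4 N, and springs level when let go
- lid_c: pale round wooden lid, flat, small dark dot in the middle; 89 mm across, 13 mm thick, top 75 to 82 mm above the worktop. Origin: centre of its top face; z up, square to it. A loose lid goes about 5 mm straight down when pressed at its middle with 7 to 8 N, stops hard, stays down and tips no more
- lid_d: pale round wooden lid, flat, small dark dot in the middle; 89 mm across, 13 mm thick, top 75 to 82 mm above the worktop. Origin: centre of its top face; z up, square to it. Same as the other three lids, whose entries tell how seated and loose lids behave
- tea_tin: green tea tin with a cream lid, 69 mm across, 89 mm tall, loose, beside the block; origin at the centre of its underside. A bystander: leave it alone
- espresso_cup: small cup, white with a green band, 63 mm across, 51 mm tall, handle to one side, loose, beside the block; origin at its underside. A bystander: leave it alone
- spoon: teaspoon 138 mm long, lying on the worktop beside the block; origin at its underside, x along it. A bystander: leave it alone

How it is judged:
On the way, in this order (a step that is already met when the one before it is completed fails the run):
1. the loose lid was made to rock (tipped more than 0.04 rad by a press near its edge) (angle between any of lid_a, lid_b, lid_c, lid_d's own z axis and vertical above 0.04 rad), for 0.1 s.
2. the loose lid is home (at least 4 mm down) and level (((distance of lid_a from where it was at the start of the episode above 0.004 m and angle between lid_a's own z axis and vertical below 0.03 rad) or (distance of lid_b from where it was at the start of the episode above 0.004 m and angle between lid_b's own z axis and vertical below 0.03 rad) or (distance of lid_c from where it was at the start of the episode above 0.004 m and angle between lid_c's own z axis and vertical below 0.03 rad) or (distance of lid_d from where it was at the start of the episode above 0.004 m and angle between lid_d's own z axis and vertical below 0.03 rad))), for 0.2 s.
At the end, for the whole second after the job is handed in: The lid that was loose is at least 4 mm lower than at the start and within 0.03 rad of level, and the fingers press on that lid with more than 1.5 N; the program finishes while holding (((distance of lid_a from where it was at the start of the episode above 0.004 m and angle between lid_a's own z axis and vertical below 0.03 rad and contact force between the fingers and lid_a above 1.5 N) or (distance of lid_b from where it was at the start of the episode above 0.004 m and angle between lid_b's own z axis and vertical below 0.03 rad and contact force between the fingers and lid_b above 1.5 N) or (distance of lid_c from where it was at the start of the episode above 0.004 m and angle between lid_c's own z axis and vertical below 0.03 rad and contact force between the fingers and lid_c above 1.5 N) or (distance of lid_d from where it was at the start of the episode above 0.004 m and angle between lid_d's own z axis and vertical below 0.03 rad and contact force between the fingers and lid_d above 1.5 N))); the arm keeps its last pose, push and grip.
It fails at once if a lid is hammered (more than 60 N) (contact force between any of the arm, the fingers and lid_a above 60 N or contact force between any of the arm, the fingers and lid_b above 60 N or contact force between any of the arm, the fingers and lid_c above 60 N or contact force between any of the arm, the fingers and lid_d above 60 N).
It fails at once if the tin, the cup or the spoon is moved or lifted more than 20 mm (distance of any of tea_tin, espresso_cup, spoon from where it was at the start of the episode above 0.02 m).
It also fails if it takes over 58 s, if anything falls off the work surface, if the arm or the gripper's body presses on something with over 40 N, if the wrist force passes 120 N, or if a joint passes its speed limit or range.

## Working session

There is one attempt and no reset: what is moved stays moved. The work goes in short steps, Python scripts to look and compute and a tool call to move; the robot and the scene stay as the last step left them, time stands still between calls to the robot, and variables do not carry over. Pictures are saved under pics/ and viewed, at most 10 in all, crops included, and the job is handed in when it is done.

Besides the shell and the picture viewer there is one more tool, called after "Call:" in YAML: its name, and indented under it one key for each argument. step_arm: Moves the arm, as the interface text tells. Its arguments: {"type":"object","properties":{"motion":{"type":"array"},"grip_force":{"type":"number"}},"required":["motion"]}

```bash
mkdir -p pics
python3 - <<'E'
from rig import *
import cv2,numpy as np
s=state();print(s['clock'],s['ee_pos'],s['tool_rot'],s['force'],s['gripper_width'])
for n in("top","scene"):
    im=capture(n);cv2.imwrite(f"pics/{n}.png",im[:,:,::-1])
    c=calibration(n);K=c['mtx'];T=c['world_to_cam'];print(n,K.tolist(),np.round(T,4).tolist())
    for th in("lid_a","tea_tin","espresso_cup","spoon","caddy"):
        for r in recognise(n,th)[:5]:
            x,y,w,h=r['rect'];u=np.array([x+w/2,y+h/2,1.])
            d=T[:3,:3].T@np.linalg.solve(K,u);o=-T[:3,:3].T@T[:3,3]
            z=0.078 if th[:3]=='lid' else 0.03
            p=o+d*(z-o[2])/d[2];print(th,round(r['score'],2),np.round(r['rect']).tolist(),np.round(p,4).tolist())
E
```

```text
0.0 [0.15061845 0.52841321 0.24949664] [[-9.61652666e-01  2.74269327e-01 -6.96779018e-04]
 [ 2.74270112e-01  9.61651386e-01 -1.58686980e-03]
 [ 2.34828797e-04 -1.71712323e-03 -9.99998498e-01]] [ 0.88728342  0.54188292 -0.67833856] 0.08529758421547468
top [[442.59302258356763, 0.0, 315.76401973241076], [0.0, 442.59302258356763, 237.61033359443834], [0.0, 0.0, 1.0]] [[-0.0177, -0.9998, 0.0066, 0.0596], [-0.9982, 0.0173, -0.057, 0.5336], [0.0569, -0.0076, -0.9984, 1.0516], [0.0, 0.0, 0.0, 1.0]]
lid_a 0.94 [369.0, 254.0, 40.0, 35.0] [0.451, -0.113, 0.078]
lid_a 0.92 [327.0, 266.0, 39.0, 41.0] [0.4201, -0.0164, 0.078]
lid_a 0.87 [312.0, 220.0, 36.0, 35.0] [0.5297, 0.0169, 0.078]
lid_a 0.57 [362.0, 209.0, 37.0, 38.0] [0.5506, -0.0974, 0.078]
tea_tin 0.92 [261.0, 244.0, 29.0, 36.0] [0.4776, 0.147, 0.03]
espresso_cup 0.59 [421.0, 187.0, 37.0, 30.0] [0.6153, -0.2457, 0.03]
espresso_cup 0.24 [311.0, 218.0, 40.0, 40.0] [0.5326, 0.0142, 0.03]
spoon 0.82 [431.0, 238.0, 12.0, 58.0] [0.4596, -0.2355, 0.03]
caddy 0.57 [302.0, 195.0, 119.0, 124.0] [0.4853, -0.0569, 0.03]
scene [[613.2568217003299, 0.
[... 151 characters left out ...]
0.3164], [0.3148, -0.3724, -0.8731, 1.116], [0.0, 0.0, 0.0, 1.0]]
lid_a 0.93 [384.0, 199.0, 40.0, 37.0] [0.4448, -0.1151, 0.078]
lid_a 0.88 [360.0, 241.0, 45.0, 42.0] [0.4167, -0.0082, 0.078]
lid_a 0.78 [309.0, 223.0, 46.0, 38.0] [0.5203, 0.0193, 0.078]
lid_a 0.76 [335.0, 181.0, 44.0, 35.0] [0.5442, -0.092, 0.078]
tea_tin 0.97 [289.0, 282.0, 32.0, 51.0] [0.486, 0.144, 0.03]
espresso_cup 0.76 [356.0, 136.0, 32.0, 30.0] [0.6141, -0.2388, 0.03]
espresso_cup 0.53 [288.0, 286.0, 35.0, 45.0] [0.4844, 0.1452, 0.03]
spoon 0.7 [333.0, 181.0, 45.0, 38.0] [0.5606, -0.1122, 0.03]
spoon 0.55 [403.0, 175.0, 54.0, 34.0] [0.4491, -0.2284, 0.03]
caddy 0.92 [292.0, 174.0, 148.0, 138.0] [0.4806, -0.0412, 0.03]
```

View pics/top.png

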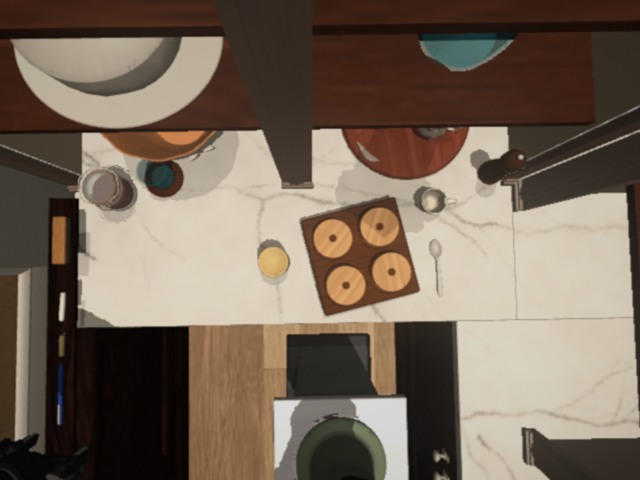

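View pics/scene.png

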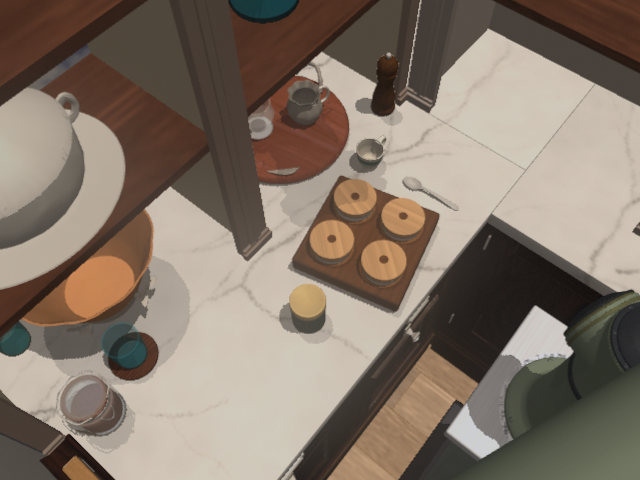

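The top view shows four lids, with dots near (333,238), (379,227), (346,285) and (392,271). The tin is at (273,262), the cup at (432,200) and the spoon at (437,265). A post stands behind the block at (297,185). Next I refine the lid centres from the dots and a square fit.

Run:
```python
from rig import *
import cv2,numpy as np
from scipy.optimize import least_squares
G=np.array([[.451,-.113],[.4201,-.0164],[.5297,.0169],[.5506,-.0974]])
obs={}
for n in("top","scene"):
    im=cv2.imread(f"pics/{n}.png");g=cv2.cvtColor(im,cv2.COLOR_BGR2GRAY).astype(float)
    c=calibration(n);K=c['mtx'];T=c['world_to_cam']
    L=[]
    for r in sorted(recognise(n,"lid_a") if 0 else [], key=str): pass
    P=lambda p:(lambda q:q[:2]/q[2])(K@(T[:3,:3]@p+T[:3,3]))
    obs[n]=(P,[])
    seeds={"top":[(389,271),(346,286),(332,238),(380,228)],"scene":[(404,217),(382,262),(332,241),(356,198)]}[n]
    for s in seeds:
        x0,y0=s[0]-9,s[1]-9
        w=g[y0:y0+19,x0:x0+19];m=np.clip(np.median(w)-25-w,0,None)
        yy,xx=np.mgrid[:19,:19];u=np.array([x0+(m*xx).sum()/m.sum(),y0+(m*yy).sum()/m.sum()])
        obs[n][1].append(u);print(n,s,u.round(1),m.max(),(m>0).sum())
def f(p):
    cx,cy,a=p[:3];z=p[3:7];e=[]
    h=.054;S=np.array([[-h,-h],[-h,h],[h,h],[h,-h]]);R=np.array([[np.cos(a),-np.sin(a)],[np.sin(a),np.cos(a)]])
    W=S@R.T+[cx,cy]
    for k,n in enumerate(obs):
        P,us=obs[n]
        for i in range(4): e+=list(P(np.array([*W[i],z[i]]))-us[i])
    return np.array(e+list((z-.0785)/.003)),W
r=least_squares(lambda p:f(p)[0],[.487,-.053,.25]+[.0785]*4)
print(r.x.round(4),f(r.x)[1].round(4).tolist());print(f(r.x)[0].round(2))
for i in range(4):
  for n in obs:
    c=calibration(n);K=c['mtx'];T=c['world_to_cam'];d=T[:3,:3].T@np.linalg.solve(K,np.append(obs[n][1][i],1));o=-T[:3,:3].T@T[:3,3]
    print(i,n,(o+d*(.0785-o[2])/d[2]).round(4))
```

```text
top (389, 271) [391.2 271.5] 64.0 50
top (346, 286) [345.5 285. ] 69.0 55
top (332, 238) [332.4 237.8] 67.0 52
top (380, 228) [379.4 226.1] 52.0 50
scene (404, 217) [402.8 215.5] 47.0 58
scene (382, 262) [383.4 258.9] 46.0 62
scene (332, 241) [331.4 238.3] 47.0 58
scene (356, 198) [354.7 195.7] 37.0 50
[ 0.4726 -0.0249 -0.1751  0.0725  0.0845  0.077   0.0702] [[0.41, -0.0686], [0.4289, 0.0377], [0.5352, 0.0189], [0.5164, -0.0874]]
[ 12.57 -27.81  18.2  -11.66  -5.94  -0.12 -12.92 -17.04   0.97  28.2
 -19.67  14.36  -4.95  -0.56  11.72  13.36  -2.02   2.    -0.49  -2.77]
0 top [ 0.4512 -0.1185  0.0785]
0 scene [ 0.4478 -0.1169  0.0785]
1 top [ 0.4229 -0.0145  0.0785]
1 scene [ 0.4196 -0.0133  0.0785]
2 top [0.5297 0.013  0.0785]
2 scene [0.5263 0.0144 0.0785]
3 top [ 0.5545 -0.0943  0.0785]
3 scene [ 0.5518 -0.0936  0.0785]
```

Call:
step_arm:
  motion:
    - [[0,-0.75,-0.9,0,0],[0,-0.75,-0.9,0,0],[0,-0.75,-0.9,0,0],[0,-0.75,-0.9,0,0],[0,-0.75,-0.9,0,0],[0,-0.75,-0.9,0,0],[0,-0.75,-0.9,0,0],[0,-0.75,-0.9,0,0],[0,-0.75,-0.9,0,0],[0,-0.75,-0.9,0,0]]
  grip_force: 20

```text
clock: 1.6
ee_pos: [0.2698, 0.2601, 0.2505]
tool_rot: [[-0.962, 0.274, 0.001], [0.274, 0.962, 0.0], [-0.001, 0.001, -1.0]]
force: [0.9, 1.0, -0.4]
gripper_width: 0.0001
grip_force: 0.0
```

Call:
step_arm:
  motion:
    - [[0,-0.75,-0.9,0.5,0],[0,-0.75,-0.9,0.5,0],[0,-0.75,-0.9,0.5,0],[0,-0.75,-0.9,0.5,0],[0,-0.75,-0.9,0.5,0],[0,-0.75,-0.9,0.5,0],[0,-0.75,-0.9,0.5,0],[0,-0.75,-0.9,0.5,0],[0,-0.75,-0.9,0.5,0],[0,0,0,0,0]]

```text
clock: 2.6
ee_pos: [0.3773, 0.0178, 0.137]
tool_rot: [[-0.96, 0.279, 0.0], [0.279, 0.96, -0.001], [-0.0, -0.001, -1.0]]
force: [-1.5, 1.0, 0.2]
gripper_width: -0.0
grip_force: 0.0
```

Call:
step_arm:
  motion:
    - [[0,-0.13,-0.18,0.2,0],[0,-0.13,-0.18,0.2,0],[0,-0.13,-0.18,0.2,0],[0,-0.13,-0.19,0.2,0],[0,0,0,0.1,0],[0,0,0,0.1,0],[0,0,0,0.1,0],[0,0,0,0.1,0],[0,0,0,0,0],[0,0,0,0,0]]

```text
clock: 3.6
ee_pos: [0.3836, -0.0009, 0.1078]
tool_rot: [[-0.962, 0.274, -0.0], [0.274, 0.962, 0.0], [0.0, 0.0, -1.0]]
force: [0.4, 0.2, -1.0]
gripper_width: -0.0004
grip_force: 0.0
```

Run:
```python
from rig import *
import cv2,numpy as np
s=state();print(s['clock'],s['ee_pos'],s['force'])
a=capture("wrist");b=capture("scene")[140:340,230:470]
cv2.imwrite("pics/w1.png",a[:,:,::-1]);cv2.imwrite("pics/s1.png",cv2.resize(b,None,fx=3,fy=3)[:,:,::-1])
```

```text
3.6 [ 0.3836227  -0.00088772  0.1077784 ] [ 0.42997556  0.22201212 -0.97639147]
```

View pics/w1.png

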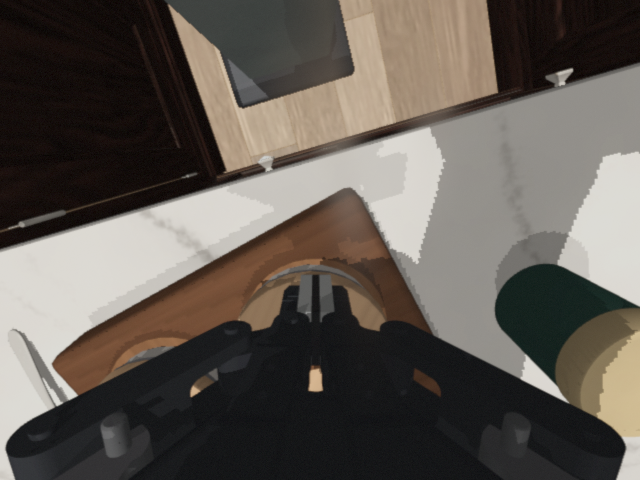

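View pics/s1.png

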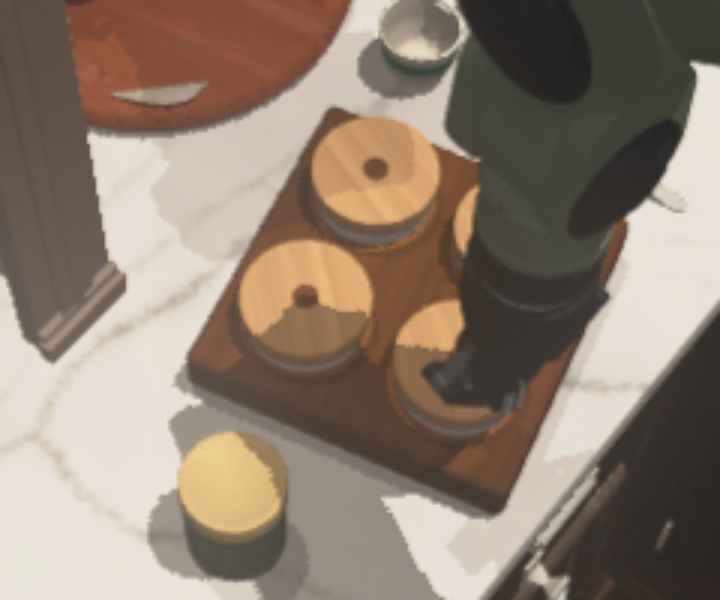

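The wrist view shows the closed fingertips at (317,285), just inside the near rim of lid P1. The scene crop agrees, with the tips at about (450,385). I'll creep down from here.

Call:
step_arm:
  motion:
    - [[0,0,0,0.08,0],[0,0,0,0.08,0],[0,0,0,0.04,0],[0,0,0,0.04,0],[0,0,0,0.04,0],[0,0,0,0.02,0],[0,0,0,0.02,0],[0,0,0,0,0],[0,0,0,0,0],[0,0,0,0,0]]

```text
clock: 4.7
ee_pos: [0.3837, -0.001, 0.0998]
tool_rot: [[-0.962, 0.274, 0.0], [0.274, 0.962, -0.0], [-0.0, 0.0, -1.0]]
force: [-0.0, -0.7, 0.4]
gripper_width: -0.0001
grip_force: 0.0
```

Call:
step_arm:
  motion:
    - [[0,0,0,0.02,0],[0,0,0,0.02,0],[0,0,0,0.02,0],[0,0,0,0.02,0],[0,0,0,0,0],[0,0,0,0,0],[0,0,0,0,0],[0,0,0,0,0],[0,0,0,0,0],[0,0,0,0,0]]

```text
clock: 5.7
ee_pos: [0.3837, -0.001, 0.0978]
tool_rot: [[-0.962, 0.274, -0.0], [0.274, 0.962, 0.0], [0.0, 0.0, -1.0]]
force: [0.1, -0.1, 0.6]
gripper_width: 0.0
grip_force: 0.0
```

Call:
step_arm:
  motion:
    - [[0,0,0,0.02,0],[0,0,0,0.02,0],[0,0,0,0.02,0],[0,0,0,0.02,0],[0,0,0,0,0],[0,0,0,0,0],[0,0,0,0,0],[0,0,0,0,0],[0,0,0,0,0],[0,0,0,0,0]]

```text
clock: 6.7
ee_pos: [0.3837, -0.001, 0.0958]
tool_rot: [[-0.962, 0.274, 0.0], [0.274, 0.962, -0.0], [-0.0, -0.0, -1.0]]
force: [-0.4, 0.2, 0.1]
gripper_width: 0.0001
grip_force: 0.0
```

Call:
step_arm:
  motion:
    - [[0,0,0,0.02,0],[0,0,0,0.02,0],[0,0,0,0.02,0],[0,0,0,0.02,0],[0,0,0,0,0],[0,0,0,0,0],[0,0,0,0,0],[0,0,0,0,0],[0,0,0,0,0],[0,0,0,0,0]]

```text
clock: 7.7
ee_pos: [0.3837, -0.001, 0.0945]
tool_rot: [[-0.962, 0.274, 0.0], [0.274, 0.962, -0.0], [-0.0, -0.0, -1.0]]
force: [-3.8, 0.7, 13.5]
gripper_width: 0.0001
grip_force: 6.7
```

P1 stopped hard at 13 N, so it is seated. The combined arm and lid stiffness is about 20 N/mm. Moving to P2.

Call:
step_arm:
  motion:
    - [[0,0,0,-0.6,0],[0,-0.76,0.44,0,0],[0,-0.76,0.45,0,0],[0,-0.76,0.45,0,0],[0,-0.76,0.45,0,0],[0,-0.76,0.44,0,0],[0,0,0,0.14,0],[0,0,0,0.14,0],[0,0,0,0,0],[0,0,0,0,0]]

```text
clock: 8.7
ee_pos: [0.4889, 0.0265, 0.1014]
tool_rot: [[-0.962, 0.275, -0.002], [0.275, 0.962, 0.0], [0.002, -0.0, -1.0]]
force: [0.4, -0.2, -0.1]
gripper_width: 0.0004
grip_force: 0.0
```

Call:
step_arm:
  motion:
    - [[0,0,0,0.02,0],[0,0,0,0.02,0],[0,0,0,0.02,0],[0,0,0,0,0],[0,0,0,0,0],[0,0,0,0,0],[0,0,0,0,0],[0,0,0,0,0],[0,0,0,0,0],[0,0,0,0,0]]

```text
clock: 9.7
ee_pos: [0.4903, 0.0266, 0.1003]
tool_rot: [[-0.962, 0.274, -0.0], [0.274, 0.962, 0.0], [0.0, 0.0, -1.0]]
force: [0.1, 0.6, -0.4]
gripper_width: -0.0003
grip_force: 0.0
```

Call:
step_arm:
  motion:
    - [[0,0,0,0.02,0],[0,0,0,0.02,0],[0,0,0,0.02,0],[0,0,0,0,0],[0,0,0,0,0],[0,0,0,0,0],[0,0,0,0,0],[0,0,0,0,0],[0,0,0,0,0],[0,0,0,0,0]]

```text
clock: 10.7
ee_pos: [0.4903, 0.0266, 0.0988]
tool_rot: [[-0.962, 0.274, -0.0], [0.274, 0.962, -0.0], [0.0, -0.0, -1.0]]
force: [-0.7, -0.9, 0.3]
gripper_width: 0.0
grip_force: 0.0
```

Call:
step_arm:
  motion:
    - [[0,0,0,0.02,0],[0,0,0,0.02,0],[0,0,0,0.02,0],[0,0,0,0,0],[0,0,0,0,0],[0,0,0,0,0],[0,0,0,0,0],[0,0,0,0,0],[0,0,0,0,0],[0,0,0,0,0]]

```text
clock: 11.7
ee_pos: [0.4903, 0.0266, 0.0973]
tool_rot: [[-0.962, 0.274, -0.0], [0.274, 0.962, -0.0], [0.0, -0.0, -1.0]]
force: [0.2, 0.0, 0.4]
gripper_width: -0.0
grip_force: 0.0
```

Call:
step_arm:
  motion:
    - [[0,0,0,0.02,0],[0,0,0,0.02,0],[0,0,0,0.02,0],[0,0,0,0,0],[0,0,0,0,0],[0,0,0,0,0],[0,0,0,0,0],[0,0,0,0,0],[0,0,0,0,0],[0,0,0,0,0]]

```text
clock: 12.7
ee_pos: [0.4903, 0.0266, 0.0958]
tool_rot: [[-0.962, 0.274, 0.0], [0.274, 0.962, -0.0], [-0.0, -0.0, -1.0]]
force: [0.5, 0.4, -0.8]
gripper_width: -0.0
grip_force: 0.0
```

Call:
step_arm:
  motion:
    - [[0,0,0,0.02,0],[0,0,0,0.02,0],[0,0,0,0.02,0],[0,0,0,0,0],[0,0,0,0,0],[0,0,0,0,0],[0,0,0,0,0],[0,0,0,0,0],[0,0,0,0,0],[0,0,0,0,0]]

```text
clock: 13.7
ee_pos: [0.4904, 0.0266, 0.0948]
tool_rot: [[-0.962, 0.274, 0.0], [0.274, 0.962, -0.0], [-0.0, 0.0, -1.0]]
force: [-1.5, -0.4, 5.0]
gripper_width: -0.0
grip_force: 2.9
```

Call:
step_arm:
  motion:
    - [[0,0,0,0.01,0],[0,0,0,0.01,0],[0,0,0,0,0],[0,0,0,0,0],[0,0,0,0,0],[0,0,0,0,0],[0,0,0,0,0],[0,0,0,0,0],[0,0,0,0,0],[0,0,0,0,0]]

```text
clock: 14.7
ee_pos: [0.4904, 0.0266, 0.0946]
tool_rot: [[-0.962, 0.274, 0.0], [0.274, 0.962, -0.0], [-0.0, 0.0, -1.0]]
force: [-3.1, -0.1, 9.4]
gripper_width: 0.0001
grip_force: 4.6
```

P2 is firm too: 9.4 N with only 0.2 mm of give. On to P3.

Call:
step_arm:
  motion:
    - [[0,0,0,-0.6,0],[0,-0.43,-0.77,0,0],[0,-0.43,-0.77,0,0],[0,-0.43,-0.77,0,0],[0,-0.43,-0.78,0,0],[0,-0.43,-0.78,0,0],[0,0,0,0.14,0],[0,0,0,0.14,0],[0,0,0,0,0],[0,0,0,0,0]]

```text
clock: 15.7
ee_pos: [0.5149, -0.0802, 0.1015]
tool_rot: [[-0.962, 0.273, -0.001], [0.273, 0.962, 0.001], [0.001, 0.0, -1.0]]
force: [0.1, -0.0, 0.7]
gripper_width: 0.0001
grip_force: 0.0
```

Call:
step_arm:
  motion:
    - [[0,0,0,0.02,0],[0,0,0,0.02,0],[0,0,0,0.02,0],[0,0,0,0,0],[0,0,0,0,0],[0,0,0,0,0],[0,0,0,0,0],[0,0,0,0,0],[0,0,0,0,0],[0,0,0,0,0]]

```text
clock: 16.7
ee_pos: [0.5155, -0.0812, 0.1003]
tool_rot: [[-0.962, 0.274, 0.0], [0.274, 0.962, -0.0], [-0.0, -0.0, -1.0]]
force: [0.3, -0.6, 0.6]
gripper_width: 0.0001
grip_force: 0.0
```

Call:
step_arm:
  motion:
    - [[0,0,0,0.02,0],[0,0,0,0.02,0],[0,0,0,0.02,0],[0,0,0,0,0],[0,0,0,0,0],[0,0,0,0,0],[0,0,0,0,0],[0,0,0,0,0],[0,0,0,0,0],[0,0,0,0,0]]

```text
clock: 17.7
ee_pos: [0.5155, -0.0812, 0.0988]
tool_rot: [[-0.962, 0.274, 0.0], [0.274, 0.962, -0.0], [-0.0, -0.0, -1.0]]
force: [0.2, -0.4, -0.2]
gripper_width: 0.0002
grip_force: 0.0
```

Call:
step_arm:
  motion:
    - [[0,0,0,0.02,0],[0,0,0,0.02,0],[0,0,0,0.02,0],[0,0,0,0,0],[0,0,0,0,0],[0,0,0,0,0],[0,0,0,0,0],[0,0,0,0,0],[0,0,0,0,0],[0,0,0,0,0]]

```text
clock: 18.7
ee_pos: [0.5155, -0.0812, 0.0973]
tool_rot: [[-0.962, 0.274, 0.0], [0.274, 0.962, 0.0], [-0.0, 0.0, -1.0]]
force: [-0.5, 0.6, 0.6]
gripper_width: -0.0002
grip_force: 0.0
```

Call:
step_arm:
  motion:
    - [[0,0,0,0.02,0],[0,0,0,0.02,0],[0,0,0,0.02,0],[0,0,0,0,0],[0,0,0,0,0],[0,0,0,0,0],[0,0,0,0,0],[0,0,0,0,0],[0,0,0,0,0],[0,0,0,0,0]]

```text
clock: 19.7
ee_pos: [0.5154, -0.0812, 0.0958]
tool_rot: [[-0.962, 0.274, -0.0], [0.274, 0.962, 0.0], [0.0, 0.0, -1.0]]
force: [-0.6, 1.3, 0.2]
gripper_width: 0.0002
grip_force: 0.4
```

Call:
step_arm:
  motion:
    - [[0,0,0,0.02,0],[0,0,0,0.02,0],[0,0,0,0,0],[0,0,0,0,0],[0,0,0,0,0],[0,0,0,0,0],[0,0,0,0,0],[0,0,0,0,0],[0,0,0,0,0],[0,0,0,0,0]]

```text
clock: 20.7
ee_pos: [0.5155, -0.0812, 0.0948]
tool_rot: [[-0.962, 0.274, -0.0], [0.274, 0.962, 0.0], [0.0, -0.0, -1.0]]
force: [-0.9, 0.2, 1.0]
gripper_width: -0.0
grip_force: 0.6
```

Call:
step_arm:
  motion:
    - [[0,0,0,0.02,0],[0,0,0,0.02,0],[0,0,0,0,0],[0,0,0,0,0],[0,0,0,0,0],[0,0,0,0,0],[0,0,0,0,0],[0,0,0,0,0],[0,0,0,0,0],[0,0,0,0,0]]

```text
clock: 21.7
ee_pos: [0.5155, -0.0812, 0.0939]
tool_rot: [[-0.962, 0.274, 0.0], [0.274, 0.962, -0.0], [-0.0, -0.0, -1.0]]
force: [-1.5, 0.4, 5.9]
gripper_width: -0.0004
grip_force: 2.7
```

Call:
step_arm:
  motion:
    - [[0,0,0,0.02,0],[0,0,0,0,0],[0,0,0,0,0],[0,0,0,0,0],[0,0,0,0,0],[0,0,0,0,0],[0,0,0,0,0],[0,0,0,0,0],[0,0,0,0,0],[0,0,0,0,0]]

```text
clock: 22.7
ee_pos: [0.5155, -0.0812, 0.0934]
tool_rot: [[-0.962, 0.274, 0.0], [0.274, 0.962, -0.0], [-0.0, -0.0, -1.0]]
force: [-2.3, 0.7, 5.8]
gripper_width: 0.0001
grip_force: 3.0
```

Another 0.5 mm of travel brought no rise in force, so P3 is yielding. I'll keep tipping it carefully.

Call:
step_arm:
  motion:
    - [[0,0,0,0.02,0],[0,0,0,0,0],[0,0,0,0,0],[0,0,0,0,0],[0,0,0,0,0],[0,0,0,0,0],[0,0,0,0,0],[0,0,0,0,0],[0,0,0,0,0],[0,0,0,0,0]]

```text
clock: 23.7
ee_pos: [0.5155, -0.0812, 0.093]
tool_rot: [[-0.962, 0.274, 0.0], [0.274, 0.962, -0.0], [-0.0, -0.0, -1.0]]
force: [-2.1, 0.9, 5.3]
gripper_width: -0.0001
grip_force: 3.1
```

Call:
step_arm:
  motion:
    - [[0,0,0,0.02,0],[0,0,0,0.01,0],[0,0,0,0,0],[0,0,0,0,0],[0,0,0,0,0],[0,0,0,0,0],[0,0,0,0,0],[0,0,0,0,0],[0,0,0,0,0],[0,0,0,0,0]]

```text
clock: 24.7
ee_pos: [0.5155, -0.0812, 0.0922]
tool_rot: [[-0.962, 0.274, 0.0], [0.274, 0.962, -0.0], [-0.0, -0.0, -1.0]]
force: [-2.1, 1.0, 6.0]
gripper_width: -0.0003
grip_force: 3.1
```

Run:
```python
from rig import *
import cv2,numpy as np
s=state();print(s['clock'],s['ee_pos'],s['force'])
b=capture("scene");a=cv2.imread("pics/scene.png")[:,:,::-1]
f=lambda i:cv2.resize(i[165:265,300:430],None,fx=3,fy=3,interpolation=cv2.INTER_CUBIC)
cv2.imwrite("pics/s2.png",np.hstack([f(a),f(b)])[:,:,::-1])
```

```text
24.7 [ 0.5154604  -0.0812267   0.09220924] [-2.07462296  0.95073476  6.02579465]
```

View pics/s2.png

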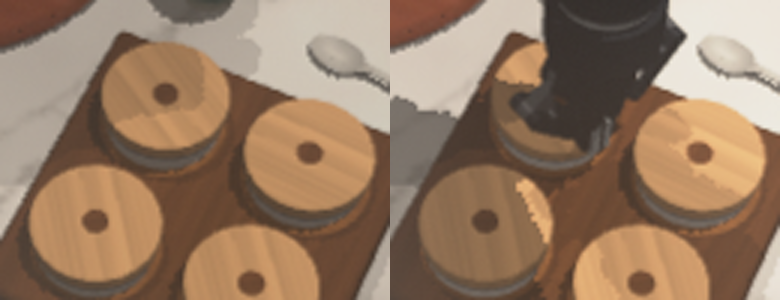

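The crop shows the fingertips on P3's near edge, at about (580,130) in the right half, and the lid looks slightly tipped. I'll tip it a little further, then release to check that it springs back.

Call:
step_arm:
  motion:
    - [[0,0,0,0.02,0],[0,0,0,0,0],[0,0,0,0,0],[0,0,0,0,0],[0,0,0,-0.04,0],[0,0,0,-0.04,0],[0,0,0,0,0],[0,0,0,0,0],[0,0,0,0,0],[0,0,0,0,0]]

```text
clock: 25.75
ee_pos: [0.5156, -0.0812, 0.0934]
tool_rot: [[-0.962, 0.274, 0.0], [0.274, 0.962, -0.0], [-0.0, 0.0, -1.0]]
force: [-0.5, 0.1, 1.6]
gripper_width: 0.0001
grip_force: 0.4
```

P3 sprang back and is still in contact at 1.6 N, so it is the loose lid. Now moving to its middle.

Call:
step_arm:
  motion:
    - [[0,0,0,-0.46,0],[0,-0.53,-0.03,0,0],[0,-0.53,-0.03,0,0],[0,-0.53,-0.02,0,0],[0,0,0,0,0],[0,0,0,0.12,0],[0,0,0,0.12,0],[0,0,0,0.04,0],[0,0,0,0,0],[0,0,0,0,0]]

```text
clock: 26.75
ee_pos: [0.5529, -0.0939, 0.098]
tool_rot: [[-0.962, 0.274, -0.0], [0.274, 0.962, 0.0], [0.0, -0.0, -1.0]]
force: [-0.3, -0.1, 0.4]
gripper_width: -0.0005
grip_force: 0.0
```

Call:
step_arm:
  motion:
    - [[0,0,0,0.02,0],[0,0,0,0.02,0],[0,0,0,0.02,0],[0,0,0,0.02,0],[0,0,0,0,0],[0,0,0,0,0],[0,0,0,0,0],[0,0,0,0,0],[0,0,0,0,0],[0,0,0,0,0]]

```text
clock: 27.75
ee_pos: [0.5532, -0.0941, 0.096]
tool_rot: [[-0.962, 0.274, 0.0], [0.274, 0.962, -0.0], [-0.0, 0.0, -1.0]]
force: [0.2, 0.0, -0.4]
gripper_width: 0.0002
grip_force: 0.0
```

Call:
step_arm:
  motion:
    - [[0,0,0,0.02,0],[0,0,0,0.02,0],[0,0,0,0.02,0],[0,0,0,0.02,0],[0,0,0,0,0],[0,0,0,0,0],[0,0,0,0,0],[0,0,0,0,0],[0,0,0,0,0],[0,0,0,0,0]]

```text
clock: 28.75
ee_pos: [0.5532, -0.094, 0.0947]
tool_rot: [[-0.962, 0.274, 0.0], [0.274, 0.962, -0.0], [-0.0, -0.0, -1.0]]
force: [-2.1, 0.2, 5.3]
gripper_width: 0.0002
grip_force: 2.7
```

Call:
step_arm:
  motion:
    - [[0,0,0,0.02,0],[0,0,0,0.02,0],[0,0,0,0.02,0],[0,0,0,0.02,0],[0,0,0,0,0],[0,0,0,0,0],[0,0,0,0,0],[0,0,0,0,0],[0,0,0,0,0],[0,0,0,0,0]]

```text
clock: 29.75
ee_pos: [0.5533, -0.0941, 0.0927]
tool_rot: [[-0.962, 0.274, 0.0], [0.274, 0.962, -0.0], [-0.001, -0.0, -1.0]]
force: [-2.1, 0.9, 5.5]
gripper_width: -0.0004
grip_force: 2.8
```

Going down smoothly, so I continue to the stop.

Call:
step_arm:
  motion:
    - [[0,0,0,0.02,0],[0,0,0,0.02,0],[0,0,0,0.02,0],[0,0,0,0.02,0],[0,0,0,0,0],[0,0,0,0,0],[0,0,0,0,0],[0,0,0,0,0],[0,0,0,0,0],[0,0,0,0,0]]

```text
clock: 30.75
ee_pos: [0.5533, -0.0941, 0.0922]
tool_rot: [[-0.962, 0.274, 0.001], [0.274, 0.962, -0.001], [-0.001, -0.0, -1.0]]
force: [-5.5, 1.4, 16.4]
gripper_width: -0.0002
grip_force: 8.6
```

Call:
step_arm:
  motion:
    - [[0,0,0,0.02,0],[0,0,0,0.02,0],[0,0,0,0,0],[0,0,0,0,0],[0,0,0,0,0],[0,0,0,0,0],[0,0,0,0,0],[0,0,0,0,0],[0,0,0,0,0],[0,0,0,0,0]]

```text
clock: 31.75
ee_pos: [0.5533, -0.0941, 0.092]
tool_rot: [[-0.962, 0.274, 0.002], [0.274, 0.962, -0.001], [-0.002, -0.0, -1.0]]
force: [-7.5, 1.8, 23.5]
gripper_width: -0.0002
grip_force: 12.1
```

It stopped hard after about 4 mm of measured travel. I'll press a bit harder to make sure it is home, then recheck the edge.

Call:
step_arm:
  motion:
    - [[0,0,0,0.02,0],[0,0,0,0.02,0],[0,0,0,0.02,0],[0,0,0,0,0],[0,0,0,0,0],[0,0,0,0,0],[0,0,0,0,0],[0,0,0,0,0],[0,0,0,0,0],[0,0,0,0,0]]

```text
clock: 32.75
ee_pos: [0.5534, -0.0941, 0.0919]
tool_rot: [[-0.962, 0.274, 0.002], [0.274, 0.962, -0.001], [-0.002, -0.0, -1.0]]
force: [-10.2, 2.8, 35.1]
gripper_width: -0.0003
grip_force: 17.4
```

Call:
step_arm:
  motion:
    - [[0,0,0,-0.5,0],[0,0.53,0.03,0,0],[0,0.53,0.03,0,0],[0,0.53,0.02,0,0],[0,0,0,0,0],[0,0,0,0.12,0],[0,0,0,0.12,0],[0,0,0,0.02,0],[0,0,0,0,0],[0,0,0,0,0]]

```text
clock: 33.75
ee_pos: [0.5157, -0.0813, 0.0934]
tool_rot: [[-0.962, 0.274, -0.0], [0.274, 0.962, 0.0], [0.0, 0.0, -1.0]]
force: [0.3, -0.3, 0.1]
gripper_width: 0.0001
grip_force: 0.0
```

Call:
step_arm:
  motion:
    - [[0,0,0,0.02,0],[0,0,0,0.02,0],[0,0,0,0.02,0],[0,0,0,0.02,0],[0,0,0,0,0],[0,0,0,0,0],[0,0,0,0,0],[0,0,0,0,0],[0,0,0,0,0],[0,0,0,0,0]]

```text
clock: 34.75
ee_pos: [0.5155, -0.0812, 0.0918]
tool_rot: [[-0.962, 0.274, 0.0], [0.274, 0.962, -0.0], [-0.0, -0.0, -1.0]]
force: [-1.4, 0.7, 5.2]
gripper_width: -0.0001
grip_force: 2.8
```

Call:
step_arm:
  motion:
    - [[0,0,0,0.02,0],[0,0,0,0.02,0],[0,0,0,0,0],[0,0,0,0,0],[0,0,0,0,0],[0,0,0,0,0],[0,0,0,0,0],[0,0,0,0,0],[0,0,0,0,0],[0,0,0,0,0]]

```text
clock: 35.75
ee_pos: [0.5155, -0.0812, 0.0915]
tool_rot: [[-0.962, 0.274, 0.001], [0.274, 0.962, -0.0], [-0.001, -0.0, -1.0]]
force: [-4.0, 0.8, 12.6]
gripper_width: -0.0002
grip_force: 6.0
```

The edge is now firm, going from 5 to 12.6 N in 0.3 mm, so the lid is home. I go back to the middle to hold it down.

Call:
step_arm:
  motion:
    - [[0,0,0,-0.4,0],[0,-0.53,-0.03,0,0],[0,-0.53,-0.03,0,0],[0,-0.53,-0.02,0,0],[0,0,0,0,0],[0,0,0,0.12,0],[0,0,0,0.12,0],[0,0,0,0.04,0],[0,0,0,0,0],[0,0,0,0,0]]

```text
clock: 36.75
ee_pos: [0.5529, -0.094, 0.0935]
tool_rot: [[-0.962, 0.274, -0.0], [0.274, 0.962, 0.0], [0.0, -0.0, -1.0]]
force: [-0.2, 0.7, -0.2]
gripper_width: 0.0002
grip_force: 0.0
```

Call:
step_arm:
  motion:
    - [[0,0,0,0.02,0],[0,0,0,0.02,0],[0,0,0,0.02,0],[0,0,0,0.02,0],[0,0,0,0.02,0],[0,0,0,0.02,0],[0,0,0,0,0],[0,0,0,0,0],[0,0,0,0,0],[0,0,0,0,0]]

```text
clock: 37.75
ee_pos: [0.5533, -0.0941, 0.0922]
tool_rot: [[-0.962, 0.274, 0.001], [0.274, 0.962, -0.0], [-0.001, -0.0, -1.0]]
force: [-4.6, 0.1, 13.6]
gripper_width: 0.0003
grip_force: 6.8
```

Run:
```python
from rig import *
s=state();print(s['clock'],s['ee_pos'],s['force']);print(sign_off())
```

```text
37.75 [ 0.55329139 -0.09405226  0.09222892] [-4.63910715  0.09211875 13.55960517]
the job is handed in; nothing more can be done
None
```

I found the loose lid, the far-right one seen from the robot, pressed it down to its hard stop, and handed the job in at 37.75 s with the fingertips holding it at about 13.6 N; it no longer gives at the edge, but the force and position readings alone do not prove the 4 mm drop (about 3.5 to 4 mm measured) or the 0.04 rad tip, and the near-right lid was not tested.

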